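# Set the aluminium rule to the sawn fossil slab and swing the keeper over it

## Robot

A 6-joint arm with a two-finger parallel gripper is mounted at the origin on the work surface; the furniture and walls round the work are solid. World frame = base frame: x ahead of the robot, y to its left, z up, the work surface at z = 0. Lengths are in m, angles in degrees, forces in N, time in s.
With the tool pointing down it reaches from about 0.4 to 0.825 m from the base axis. Payload 7 kg.
Tool frame: the origin (TCP) lies midway between the tips of the shut fingers; the grasp point (between the pads) lies 19 mm behind it; z points along the fingers, y is the line along which they close (so a half turn about z gives the same grasp; the last joint's range is limited). The gripper opens to 88 mm and grips with 3 to 60 N. Pads are 19 mm wide; open, the fingers measure 130 mm over their backs; the gripper's body (78 mm by 193 mm) begins 47 mm behind the grasp point.
Start: joints at [89.043, 20.546, 0.682, 0, -70.136, -16.507], TCP at [0.203, 0.644, 0.189] pointing down, gripper open.
Joint ranges: [-176.03, 176.03], [-82.01, 121.73], [-58.28, 71.71], [-173.87, 95.51], [-174.79, -0.11], [-173.66, 173.66]. Speed limits (degrees/s): [136.94, 136.94, 172.46, 180, 180, 180].

## Interface

Orientations are given as [roll, pitch, yaw] about the fixed x, y, z axes, in that order (R = Rz(yaw) Ry(pitch) Rx(roll)).
In Python, from plant import r gives the robot as it stands. The module is installed in compiled form; this text tells all that it offers.
- The arm moves only by the tool play_rows, never from a script. Its argument "rows" is a list of rows, each an object with "slide": the shift along the tool's x, y, z as a fraction of full scale, a list of three; "delta_rot": the turn, a rotation vector about the tool's x, y, z as a fraction of full scale, a list of three; "fingers": the opening, from -1 (shut) to 1 (fully open). In form: [{"slide": [x, y, z], "delta_rot": [rx, ry, rz], "fingers": fingers}, ...]. A call has 1 to 8 rows; each row shifts and turns the commanded pose from where the row before left it, along the tool's axes as they then stand; what a row does not reach is not made up. Full scale, the value 1, is 0.15 m for a shift and 0.08 rad for a turn. A row lasts 1/8 s, in which the tool goes at most 62.5 mm and 10.7 degrees, less where a joint would pass 70% of its speed; a pose out of reach is approached as far as the arm can. A call with a number of a shift or a turn outside -1 to 1 is refused whole. A call with a gripper value outside its range is refused whole. The fingers move at their own pace and stop on an object; "squeeze" is the grip in N (left out, the last holds). Time passes only in rows, so rows that do not move let the fingers close. It gives the time, the measured TCP pose, the force, the opening and the grip force at its end, in the units of the state.
- r.get_state(): the state, without advancing time (a new reading comes with each control period).
- r.capture(name): name is "scene" or "top" or "wrist"; returns a dict with "image" (400x640x3 uint8, blue, green, red), "fx", "fy", "cx", "cy" (pixels), "R" (3x3) and "t" (3): a world point X has camera coordinates R X + t; the wrist camera has in their place "T_tool_cam" (4x4, takes a point from camera to tool coordinates, whose origin is the TCP and whose axes are the flange's). Camera axes: x right, y down, z forward; pixel columns grow to the right and rows downward; lengths in m; the calibration is good to about 2 mm. A picture is of the moment at which its call begins: read the wrist's pose just before it. There is no depth.
- r.close_job(): hands the job in; it is judged then, once.
The state is a dict: "time_s": time; "joints": joint angles; "qd": joint speeds; "joint_torque": joint torques, N m; "tcp_pos": TCP position; "eef_rot": TCP orientation; "contact_force": force on the tool from outside, world axes, zero at the start; "moment": the same for the moment, N m; "gripper_width": finger opening in m; "gripper_force": force on a finger pad.
Only numpy, scipy, OpenCV 4.12 (cv2) and the standard library are available. Lean on these libraries where they do the work, as an engineer would, in place of code of your own. Each camera call takes 0.05 s, during which the arm holds its last target. There are 200 camera calls.

## Task

Ready the fossil slab for measuring: slide the aluminium rule across the table, without lifting it, until its graduated edge lies flush along the slab's near face and its square end is level with the slab's right-hand end (as the robot sees it). Then swing the keeper arm on the slab round over the rule until it is fully home against its stop pin. Leave the rule set, and leave the other things where they are.

Things in the scene. Friction and masses are not known exactly. Their poses are not given: they have to be found in the camera images.
- rule: Aluminium rule, loose, lying flat: 200 mm long, 50 mm wide, 18 mm thick, 0.3 to 0.6 kg; it slides with 2 to 7 N. Origin: centre of its underside. Its y axis runs along its length; the graduated edge, which goes to the slab, is at x = +25 mm; the plain edge is at x = -25 mm. The end at y = -100 mm is cut square; the end at y = +100 mm is rounded (radius 25 mm) with a 12 mm hanging hole.
- rule_zero (a point): Corner of the rule where the graduated edge meets the square end, on the underside (rule frame [25, -100, 0] mm). Axes as the rule's.
- rule_far (a point): Point on the rule's graduated edge, 160 mm from the square end, on the underside (rule frame [25, 60, 0] mm). Axes as the rule's.
- slab: Flat sawn stone slab with fossil bones in its top, fixed to the table: 110 mm (x) by 180 mm (y) by 30 mm high. Origin: centre of its underside. Its near face (towards the robot) is at x = -55 mm; its right-hand end is at y = -90 mm. When the rule is set, the axes of both are parallel and the rule's origin is at [-80, 10, 0] mm in the slab frame.
- slab_corner (a point): Foot of the slab's right-hand near corner (slab frame [-55, -90, 0] mm), where rule_zero must come. Axes as the slab's.
- slab_far_corner (a point): Foot of the slab's left-hand near corner (slab frame [-55, 90, 0] mm).
- keeper (a joint): Angle of the keeper arm about the vertical axis at keeper_pivot. 0: the arm points to the slab's +y (left, off the rule); it grows anticlockwise seen from above; at 1.57 (its stop) it points to the slab's -x, over the rule. It is stiff (about 0.1 N m, so about 1.3 N at the handle) and stays where it is left.
- keeper_pivot (a point): The keeper arm's pivot axis, on the slab's top at 30 mm height (slab frame [-10, 45, 30] mm). Axes as the slab's.
- keeper_handle (a point): Top of the upright black handle at the keeper arm's tip, 80 mm from the pivot, 72 mm above the table. The handle is a post 16 mm across, from 42 to 72 mm above the table; below it a foot of the same width reaches down to 20.5 mm, passing 2.5 mm over the rule. The arm is 16 mm wide, its top 42 mm above the table.
- bone_plate: Bystander: brown bone plate, 39x57x6 mm, loose on the slab's top. Origin: centre of its underside.
- tape_roll: Bystander: roll of tape, 67 mm across, 19 mm high, right of the rule. Origin: centre of its underside.
- pencil_mech: Bystander: mechanical pencil, 145x11x12 mm, left of the rule. Origin: centre of its underside, long axis x.
- leather_pouch: Bystander: leather pouch, 146x130x32 mm, at the far left. Origin: centre of its underside.
There are look-alikes about, which are no part of the job. Of the things like the rule, leave any that is turquoise; of the rest the larger one is meant.

How it is judged (in metres and radians):
On the way, in this order (a step that is already met when the one before it is completed fails the run):
1. the rule lies flush on the slab's near face with its square end level with the slab's right-hand end (x of rule_zero in the frame of slab_corner between -0.0025 and 0.0025 m and x of rule_far in the frame of slab_corner between -0.0025 and 0.0025 m and y of rule_zero in the frame of slab_corner between -0.004 and 0.004 m and height (world z) of rule below 0.004 m), for 0.2 s.
2. the keeper arm is swung home over the rule (value of joint keeper above 1.45 rad), for 0.2 s.
At the end, for the whole second after the job is handed in: The rule lies flat and still on the table; its graduated edge is within 2.5 mm of the slab's near face at both rule_zero and rule_far, its square end within 4 mm of level with the slab's right-hand end, and the keeper arm is turned past 1.45 rad, over the rule (all of step 1 and value of joint keeper above 1.45 rad and linear speed of rule below 0.01 m/s); the robot touches nothing.
It fails at once if the rule is lifted off the table (more than 15 mm) (height (world z) of rule above 0.015 m).
It fails at once if a bystander is moved more than 25 mm (distance of any of bone_plate, tape_roll, pencil_mech, leather_pouch from where it was at the start of the episode above 0.025 m).
It also fails if it takes over 64 s, if anything falls off the work surface, if the arm or the gripper's body presses on something with over 40 N, if the wrist force passes 120 N, or if a joint passes its speed limit or range.

## Working session

There is one attempt and no reset: what is moved stays moved. The work goes in short steps, Python scripts to look and compute and a tool call to move; the robot and the scene stay as the last step left them, time stands still between calls to the robot, and variables do not carry over. Pictures are saved under pics/ and viewed, at most 10 in all, crops included, and the job is handed in when it is done.

Besides the shell and the picture viewer there is one more tool, called after "Call:" in YAML: its name, and indented under it one key for each argument. play_rows: Moves the arm, as the interface text tells. Shift numbers are shares of 0.15 m and turn numbers shares of 0.08 rad, none past 1 either way. Its arguments: {"type":"object","properties":{"rows":{"type":"array"},"squeeze":{"type":"number"}},"required":["rows"]}

```bash
mkdir -p pics; cat > h.py <<'E'
import numpy as np, cv2, pickle
from scipy.spatial.transform import Rotation as Ro
from plant import r
def cap(n):
    s=r.get_state(); c=r.capture(n)
    if n=="wrist":
        T=np.eye(4); T[:3,:3]=Ro.from_euler('xyz',s['eef_rot'],degrees=True).as_matrix(); T[:3,3]=s['tcp_pos']
        M=np.linalg.inv(T@np.array(c['T_tool_cam'])); c['R']=M[:3,:3]; c['t']=M[:3,3]
    c['R']=np.array(c['R']); c['t']=np.array(c['t']).ravel()
    return c
def save(c,n): cv2.imwrite(f'pics/{n}.png',c['image']); pickle.dump(c,open(f'{n}.pkl','wb'))
def load(n): return pickle.load(open(f'{n}.pkl','rb'))
def ray(c,p):
    d=c['R'].T@np.array([(p[0]-c['cx'])/c['fx'],(p[1]-c['cy'])/c['fy'],1.]); return -c['R'].T@c['t'],d
def atz(c,p,z):
    o,d=ray(c,p); return o+d*(z-o[2])/d[2]
def tri(obs):
    A=np.zeros((3,3));b=np.zeros(3)
    for c,p in obs:
        o,d=ray(c,p); d=d/np.linalg.norm(d); P=np.eye(3)-np.outer(d,d); A+=P;b+=P@o
    x=np.linalg.solve(A,b)
    return x,[np.linalg.norm(np.cross(x-ray(c,p)[0],ray(c,p)[1]/np.linalg.norm(ray(c,p)[1]))) for c,p in obs]
def proj(c,X):
    q=c['R']@np.array(X)+c['t']; return np.array([c['fx']*q[0]/q[2]+c['cx'],c['fy']*q[1]/q[2]+c['cy']])
E
python3 - <<'E'
from h import *
np.set_printoptions(precision=4,suppress=True)
for n in ("scene","top"):
    c=cap(n); save(c,n); print(n,c['fx'],-c['R'].T@c['t'],c['R'])
print(r.get_state())
E
```

```text
scene 369.9464673403903 [-0.079  -0.7517  0.7982] [[ 0.7966 -0.6044  0.0108]
 [-0.3454 -0.4698 -0.8124]
 [ 0.496   0.6434 -0.5831]]
top 372.1314687066832 [0.4123 0.0457 1.2177] [[-0.0085 -0.9998 -0.0165]
 [-0.9943  0.0102 -0.1059]
 [ 0.1061  0.0155 -0.9942]]
{'time_s': 0.1, 'joints': array([ 89.0425,  20.589 ,   0.6398,  -0.0165, -70.1358, -16.5068]), 'qd': array([-0.0112, -0.1179,  0.2104,  0.1313, -0.0898,  0.023 ]), 'joint_torque': array([ -0.0022, -58.4161,  29.3752,   7.0156,   0.0102,  -0.    ]), 'tcp_pos': array([0.2025, 0.6434, 0.1879]), 'eef_rot': array([179.9141,  -0.0093, -17.4699]), 'contact_force': array([ 0.8116, -0.4084,  0.2077]), 'moment': array([-0.0409,  0.0373, -0.0419]), 'gripper_force': 0.0, 'gripper_width': 0.0875152313035333}
```

View pics/top.png

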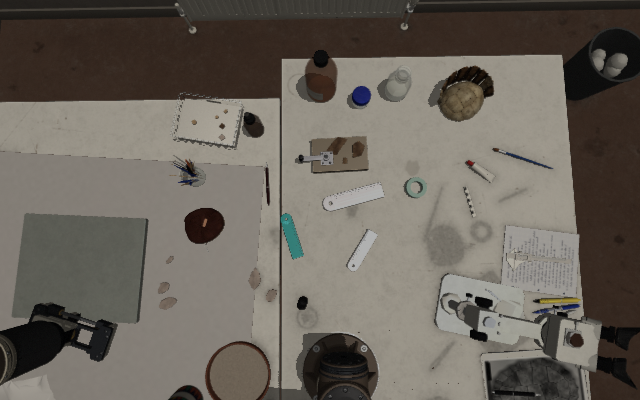

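View pics/scene.png

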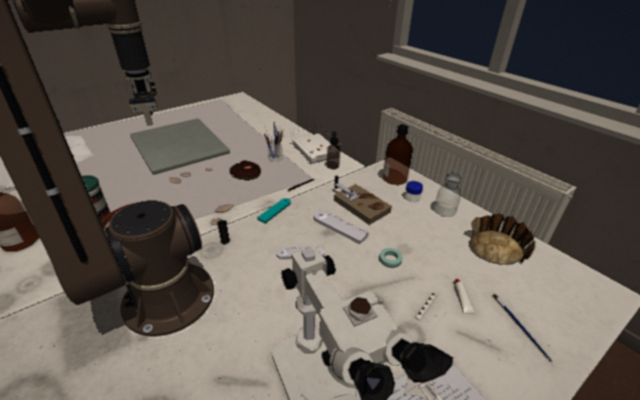

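The top view shows three things like the rule. One is turquoise at (291,236), which is excluded. Of the two white ones, (353,196) is large and (362,250) is smaller, so the larger at (353,196) is meant. The slab is at (340,154), with the keeper handle at (300,159). I'll confirm this in an enlarged crop.

```bash
python3 - <<'E'
from h import *
a=load('top')['image'][125:275,270:440]; cv2.imwrite('pics/c1.png',cv2.resize(a,None,fx=4,fy=4,interpolation=cv2.INTER_CUBIC)[:600])
E
```

```text
(no output)
```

View pics/c1.png

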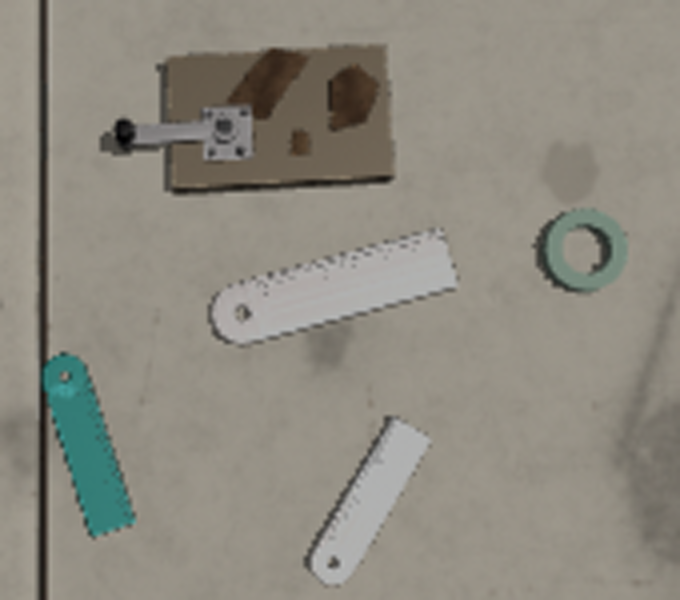

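The crop confirms it: the larger white rule is meant. Its graduated edge faces the slab, its square end is on the right with the corner near crop (443,230), and the hanging hole is on the left. The slab's near top edge runs from (174,187) to (392,179), and the keeper handle is at (124,130).

```bash
python3 - <<'E'
from h import *
np.set_printoptions(precision=4,suppress=True)
c=load('top')
f=lambda u,v:(270+u/4,125+v/4)
for n,p,z in [('zero',(443,230),.018),('sqplain',(457,288),.018),('hole',(243,313),.018),('slabRN',(392,178),.03),('slabLN',(174,187),.03),('slabRF',(386,45),.03),('slabLF',(167,57),.03),('handle',(124,128),.072),('tape',(588,249),.019),('pivot',(226,126),.042)]: print(n,atz(c,f(*p),z))
s=load('scene')
for n,p in [('pouch',(205,225)),('penc',(268,185)),('turq',(291,236)),('vial',(302,302))]:print(n,atz(c,p,0.02))
s=r.get_state();print(s['tcp_pos'])
w=cap('wrist');print(-w['R'].T@w['t'],w['R'],w['fx'])
E
```

```text
zero [ 0.5902 -0.1386  0.018 ]
sqplain [ 0.5427 -0.1487  0.018 ]
hole [0.5242 0.0245 0.018 ]
slabRN [ 0.6313 -0.0968  0.03  ]
slabLN [0.6259 0.0793 0.03  ]
slabRF [ 0.7413 -0.0944  0.03  ]
slabLF [0.7336 0.0843 0.03  ]
handle [0.6657 0.117  0.072 ]
tape [ 0.5732 -0.255   0.019 ]
pivot [0.673  0.0368 0.042 ]
pouch [0.4575 0.4313 0.02  ]
penc [0.5857 0.2281 0.02  ]
turq [0.4198 0.1532 0.02  ]
vial [0.2129 0.1187 0.02  ]
[0.2025 0.6434 0.1879]
[0.2647 0.6245 0.3829] [[-0.2999 -0.954   0.0012]
 [-0.9247  0.2911  0.2453]
 [-0.2343  0.0725 -0.9695]] 341.5703329285609
```

Call:
play_rows:
  rows:
    - {"slide":[0,0,0],"delta_rot":[0,0,-0.955],"fingers":1}
    - {"slide":[0,0,0],"delta_rot":[0,0,-0.955],"fingers":1}
    - {"slide":[0,0,0],"delta_rot":[0,0,-0.955],"fingers":1}
    - {"slide":[0,0,0],"delta_rot":[0,0,-0.955],"fingers":1}
    - {"slide":[0.16,0.28,0],"delta_rot":[0,0,0],"fingers":1}
    - {"slide":[0.16,0.28,0],"delta_rot":[0,0,0],"fingers":1}
    - {"slide":[0.16,0.28,0],"delta_rot":[0,0,0],"fingers":1}
    - {"slide":[0.16,0.28,0],"delta_rot":[0,0,0],"fingers":1}

```text
time_s: 1.15
tcp_pos: [0.2992, 0.4743, 0.1886]
eef_rot: [180.0, 0.0, 0.1]
contact_force: [0.2, 1.1, -0.2]
gripper_width: 0.0876
gripper_force: 0.0
```

Call:
play_rows:
  rows:
    - {"slide":[0.16,0.28,0],"delta_rot":[0,0,0],"fingers":1}
    - {"slide":[0.16,0.28,0],"delta_rot":[0,0,0],"fingers":1}
    - {"slide":[0.16,0.28,0],"delta_rot":[0,0,0],"fingers":1}
    - {"slide":[0.16,0.28,0],"delta_rot":[0,0,0],"fingers":1}
    - {"slide":[0.16,0.28,0],"delta_rot":[0,0,0],"fingers":1}
    - {"slide":[0.16,0.28,0],"delta_rot":[0,0,0],"fingers":1}
    - {"slide":[0.16,0.28,0],"delta_rot":[0,0,0],"fingers":1}
    - {"slide":[0.16,0.28,0],"delta_rot":[0,0,0],"fingers":1}

```text
time_s: 2.15
tcp_pos: [0.4915, 0.1386, 0.1888]
eef_rot: [-180.0, -0.0, 0.1]
contact_force: [1.2, 0.3, -0.6]
gripper_width: 0.0878
gripper_force: 0.0
```

Call:
play_rows:
  rows:
    - {"slide":[0.16,0.28,0],"delta_rot":[0,0,0],"fingers":1}
    - {"slide":[0.16,0.28,0],"delta_rot":[0,0,0],"fingers":1}
    - {"slide":[0.16,0.28,0],"delta_rot":[0,0,0],"fingers":1}
    - {"slide":[0,0,0],"delta_rot":[0,0,0],"fingers":1}
    - {"slide":[0,0,0],"delta_rot":[0,0,0],"fingers":1}

```text
time_s: 2.78
tcp_pos: [0.5627, 0.014, 0.1884]
eef_rot: [-180.0, 0.0, -0.0]
contact_force: [0.4, -0.0, -0.2]
gripper_width: 0.0877
gripper_force: 0.0
```

```bash
python3 - <<'E'
from h import *
w=cap('wrist');save(w,'w1');s=r.get_state();print(s['tcp_pos'],s['eef_rot'])
for X in [(0.59,-.139,.018),(.524,.025,.018),(.631,-.097,.03),(.626,.079,.03),(.666,.117,.072)]:print(proj(w,X))
E
```

```text
[0.56262792 0.01451573 0.18855907] [-1.79996221e+02  2.87034359e-02  5.05327750e-02]
[464.23274282 146.52873244]
[310.49287833 206.19187973]
[431.41064173 106.58725176]
[255.70795974 111.72704322]
[200.21360144  63.8976233 ]
```

View pics/w1.png

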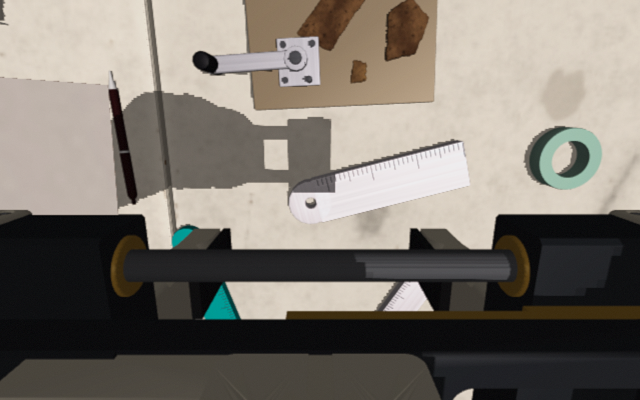

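The wrist view shows the rule with its corner at (462,141), its other square corner at (468,185) and its hole at (310,203). The slab's near top corners are at (434,101) and (257,109), and the handle top is at about (204,61). The pencil is on the left and the tape is on the right at (567,158).

```bash
python3 - <<'E'
from h import *
np.set_printoptions(precision=4,suppress=True)
c=load('top');w=load('w1')
f=lambda u,v:(270+u/4,125+v/4)
P={'zero':((443,230),(463,141),.018),'sqplain':((457,288),(469,185),.018),'hole':((243,313),(310.5,203),.018),'slabRN':((392,178),(434.5,101),.03),'slabLN':((174,187),(257,108.5),.03),'handle':((124,128),(204,60),.072)}
for n,(a,b,z) in P.items(): 
    x,e=tri([(c,f(*a)),(w,b)]); print(n,x,np.array(e),'wrist@z',atz(w,b,z))
print(r.get_state()['joints'])
E
```

```text
zero [ 0.5935 -0.1419  0.0037] [0.0015 0.0015] wrist@z [ 0.5958 -0.1371  0.018 ]
sqplain [ 0.5449 -0.1516  0.0081] [0.0017 0.0017] wrist@z [ 0.5481 -0.1486  0.018 ]
hole [0.5251 0.0248 0.0087] [0.0004 0.0004] wrist@z [0.5277 0.025  0.018 ]
slabRN [ 0.6343 -0.0991  0.0258] [0.0028 0.0028] wrist@z [ 0.6364 -0.0996  0.03  ]
slabLN [0.6289 0.08   0.0147] [0.0004 0.0004] wrist@z [0.6291 0.0776 0.03  ]
handle [0.6704 0.1184 0.0555] [0.001 0.001] wrist@z [0.6691 0.1135 0.072 ]
[ 21.3917  10.0543 -13.6958  -0.0153 -66.2752  68.6649]
```

Call:
play_rows:
  rows:
    - {"slide":[0,0,0],"delta_rot":[0,0,0.97],"fingers":1}
    - {"slide":[0,0,0],"delta_rot":[0,0,0.97],"fingers":1}
    - {"slide":[0,0,0],"delta_rot":[0,0,0.97],"fingers":1}
    - {"slide":[0,0,0],"delta_rot":[0,0,0.97],"fingers":1}
    - {"slide":[0,0,0],"delta_rot":[0,0,0.97],"fingers":1}
    - {"slide":[0,0,0],"delta_rot":[0,0,0.97],"fingers":1}
    - {"slide":[0,0,0],"delta_rot":[0,0,0.97],"fingers":1}
    - {"slide":[0,0,0],"delta_rot":[0,0,0.97],"fingers":1}

```text
time_s: 3.82
tcp_pos: [0.5626, 0.0155, 0.1891]
eef_rot: [-180.0, -0.0, -35.5]
contact_force: [-0.4, 0.3, -0.1]
gripper_width: 0.0876
gripper_force: 0.0
```

Call:
play_rows:
  rows:
    - {"slide":[0,0,0],"delta_rot":[0,0,0.97],"fingers":1}
    - {"slide":[0,0,0],"delta_rot":[0,0,0.97],"fingers":1}
    - {"slide":[0,0,0],"delta_rot":[0,0,0.97],"fingers":1}
    - {"slide":[0,0,0],"delta_rot":[0,0,0.97],"fingers":1}
    - {"slide":[0,0,0],"delta_rot":[0,0,0.97],"fingers":1}
    - {"slide":[0,0,0],"delta_rot":[0,0,0.97],"fingers":1}
    - {"slide":[0,0,0],"delta_rot":[0,0,0.97],"fingers":1}
    - {"slide":[0,0,0],"delta_rot":[0,0,0.97],"fingers":1}

```text
time_s: 4.82
tcp_pos: [0.5626, 0.0156, 0.189]
eef_rot: [-180.0, 0.0, -71.1]
contact_force: [0.0, 0.0, -0.8]
gripper_width: 0.0876
gripper_force: 0.0
```

Call:
play_rows:
  rows:
    - {"slide":[0,0,0],"delta_rot":[0,0,0.97],"fingers":1}
    - {"slide":[0.18,0.105,0],"delta_rot":[0,0,0],"fingers":1}
    - {"slide":[0.18,0.105,0],"delta_rot":[0,0,0],"fingers":1}
    - {"slide":[0,0,0],"delta_rot":[0,0,0],"fingers":1}
    - {"slide":[0,0,0],"delta_rot":[0,0,0],"fingers":1}

```text
time_s: 5.45
tcp_pos: [0.5461, -0.0451, 0.1891]
eef_rot: [-180.0, 0.0, -75.5]
contact_force: [0.5, 0.0, 0.3]
gripper_width: 0.0877
gripper_force: 0.0
```

```bash
python3 - <<'E'
from h import *
w=cap('wrist');save(w,'w2');s=r.get_state();print(s['tcp_pos'],s['eef_rot'])
for X in [(0.5958,-.137,.018),(.548,-.1486,.018),(.5277,.025,.018),(.636,-.099,.03),(.629,.078,.03),(.669,.1135,.072)]:print(proj(w,X))
E
```

```text
[ 0.54618012 -0.04493777  0.18899432] [-1.79967078e+02  6.64516165e-03 -7.54679633e+01]
[294.95848619  72.64610155]
[343.51213829  73.44626098]
[319.90193302 234.41096831]
[246.02995853  99.69132457]
[220.67849699 259.89795258]
[164.11693169 299.43483941]
```

View pics/w2.png

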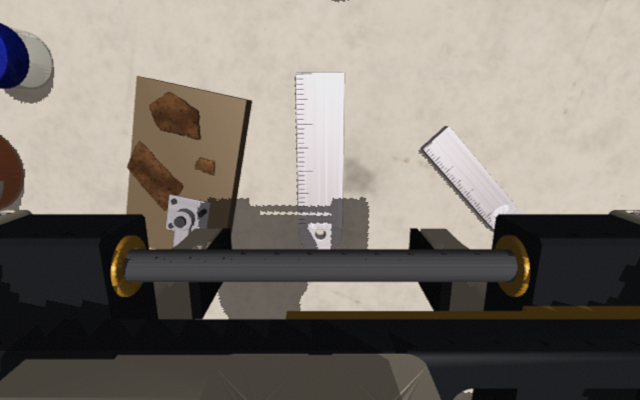

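Both wrist views agree on the rule: its square corners are at (295,72) and (344,72), its hole is at (320,234), and it lies parallel to the tool's x and centred under it. The slab's near right corner is at about (246,98) for the top and (252,100) for the foot. I'll fit the slab edge and descend to grip.

```bash
python3 - <<'E'
from h import *
w=load('w1');g=cv2.GaussianBlur(cv2.cvtColor(w['image'],cv2.COLOR_BGR2GRAY).astype(float),(0,0),1)
pts=[]
for u in range(345,430,3):
    col=g[85:120,u]; d=np.diff(col); k=int(np.argmax(np.abs(d))); pts.append((u,85.5+k))
pts=np.array(pts);print(pts[::4].tolist())
p=np.polyfit(pts[:,0],pts[:,1],1);
for _ in range(3):
    e=np.abs(np.polyval(p,pts[:,0])-pts[:,1]); p=np.polyfit(*pts[e<1.5].T,1)
A,B=[atz(w,(u,np.polyval(p,u)),.03) for u in (257,434.5)];print(A,B,np.degrees(np.arctan2(-(A-B)[0],(A-B)[1])))
# right-end edge column
for v in (60,75,90):
    d=np.diff(g[v,420:450]); u=420.5+np.argmax(np.abs(d)); print(u,atz(w,(u,v),.03))
E
```

```text
[[345.0, 106.5], [357.0, 105.5], [369.0, 105.5], [381.0, 104.5], [393.0, 103.5], [405.0, 103.5], [417.0, 102.5], [429.0, 102.5]]
[0.62758162 0.07763097 0.03      ] [ 0.63539631 -0.09972675  0.03      ] 2.522919914614342
435.5 [ 0.67465794 -0.0974525   0.03      ]
434.5 [ 0.66090384 -0.09761985  0.03      ]
434.5 [ 0.64686554 -0.0987794   0.03      ]
```

Call:
play_rows:
  rows:
    - {"slide":[0,0,0.35],"delta_rot":[0,0,0],"fingers":1}
    - {"slide":[0,0,0.35],"delta_rot":[0,0,0],"fingers":1}
    - {"slide":[0,0,0.3],"delta_rot":[0,0,0],"fingers":1}
    - {"slide":[0,0,0.15],"delta_rot":[0,0,0],"fingers":1}
    - {"slide":[0,0,0.08],"delta_rot":[0,0,0],"fingers":1}
    - {"slide":[0,0,0],"delta_rot":[0,0,0],"fingers":1}

```text
time_s: 6.25
tcp_pos: [0.546, -0.0455, 0.0039]
eef_rot: [179.9, -0.0, -75.5]
contact_force: [0.4, 0.4, 0.1]
gripper_width: 0.0876
gripper_force: 0.0
```

Call:
play_rows:
  rows:
    - {"slide":[0,0,0],"delta_rot":[0,0,0],"fingers":0}
    - {"slide":[0,0,0],"delta_rot":[0,0,0],"fingers":0}
    - {"slide":[0,0,0],"delta_rot":[0,0,0],"fingers":0}
    - {"slide":[0,0,0],"delta_rot":[0,0,0],"fingers":0}
    - {"slide":[0,0,0],"delta_rot":[0,0,0],"fingers":0}
    - {"slide":[0,0,0],"delta_rot":[0,0,0],"fingers":0}
  squeeze: 15

```text
time_s: 7.0
tcp_pos: [0.5461, -0.046, 0.0043]
eef_rot: [-180.0, 0.0, -75.5]
contact_force: [-0.2, 0.1, 0.1]
gripper_width: 0.0445
gripper_force: 0.0
```

```bash
python3 - <<'E'
from h import *
w=cap('wrist');save(w,'w3');s=r.get_state();print(s['tcp_pos'],s['gripper_width'],s['gripper_force'])
E
```

```text
[ 0.54605829 -0.04602245  0.00425406] 0.043961778944216885 0.0
```

View pics/w3.png

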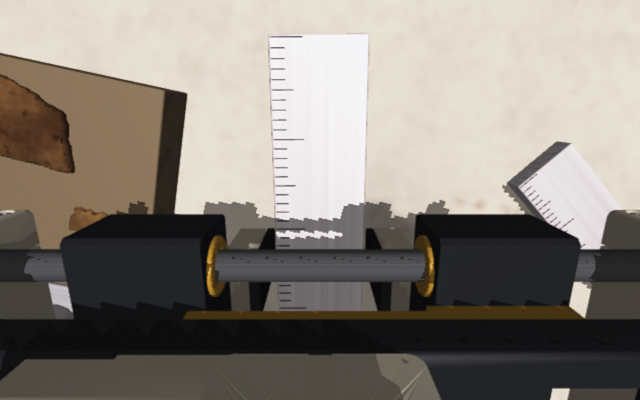

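The fingers straddle the rule with their inner faces at about 275 and 368, barely touching it. I'll close further.

Call:
play_rows:
  rows:
    - {"slide":[0,0,0],"delta_rot":[0,0,0],"fingers":-0.4}
    - {"slide":[0,0,0],"delta_rot":[0,0,0],"fingers":-0.4}
    - {"slide":[0,0,0],"delta_rot":[0,0,0],"fingers":-0.4}
    - {"slide":[0,0,0],"delta_rot":[0,0,0],"fingers":-0.4}
  squeeze: 15

```text
time_s: 7.55
tcp_pos: [0.546, -0.046, 0.0042]
eef_rot: [180.0, 0.0, -75.5]
contact_force: [-0.0, -0.0, -0.8]
gripper_width: 0.0262
gripper_force: 0.0
```

```bash
python3 - <<'E'
from h import *
w=cap('wrist');save(w,'w4');s=r.get_state();print(s['tcp_pos'],s['gripper_width'],s['gripper_force'],s['contact_force'])
E
```

```text
[ 0.54608429 -0.04600857  0.00427909] 0.026351916652664606 0.0 [-0.33626875  0.39108159 -0.24893414]
```

View pics/w4.png

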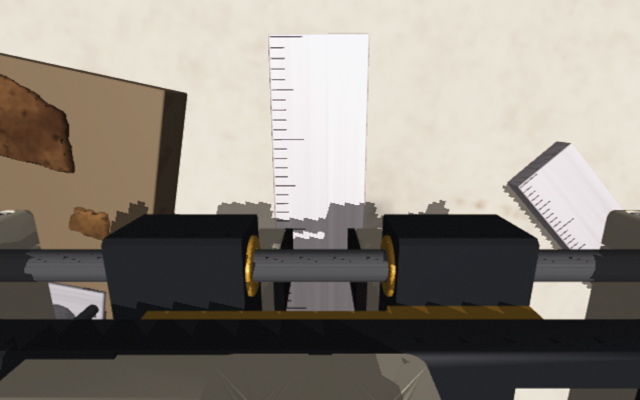

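The fingers (inner faces at about 290 and 352) have closed above the rule, so the tips are higher than its top. I'll triangulate from the wrist views to get the real heights.

```bash
python3 - <<'E'
from h import *
np.set_printoptions(precision=4,suppress=True)
c=load('top');w1,w2,w3=load('w1'),load('w2'),load('w3')
for o in ([(w1,(463,141)),(w2,(295,72.5)),(w3,(269,36))],[(w2,(295,72.5)),(w3,(269,36))],[(w1,(469,185)),(w2,(344.5,72.5)),(w3,(368.5,34))],[(w2,(344.5,72.5)),(w3,(368.5,34))],[(w1,(434.5,101)),(w2,(246,98.5)),(w3,(165,90.5))],[(w1,(434.5,101)),(w2,(246,98.5))],):
    x,e=tri(o);print(x,np.array(e))
print(atz(w3,(187,93),0),atz(w3,(165,90),.03))
d=lambda w,a,b,z:np.linalg.norm(atz(w,a,z)-atz(w,b,z))
for z in(-.01,0,.01,.018):print(z,d(w1,(463,141),(469,185),z),d(w2,(295,72.5),(344.5,72.5),z),d(w3,(269,36),(368.5,34),z))
T=np.array(w1['T_tool_cam']);print(T)
E
```

```text
[ 0.5956 -0.1372  0.017 ] [0.0003 0.0003 0.0006]
[ 0.5965 -0.1379  0.0099] [0.0001 0.0001]
[ 0.5474 -0.1503  0.0143] [0.0001 0.0003 0.0005]
[ 0.5476 -0.1501  0.0161] [0.0004 0.0004]
[ 0.6363 -0.0998  0.0288] [0.0003 0.0004 0.0007]
[ 0.6365 -0.1001  0.0288] [0.0001 0.0001]
[ 0.6363 -0.0993  0.    ] [ 0.6354 -0.0995  0.03  ]
-0.01 0.052825352171348094 0.05395566565899671 0.0561718223951956
0 0.05148218638368144 0.052586385969574316 0.05348724628834259
0.01 0.050139020596014695 0.051217106280151824 0.05080267018148948
0.018 0.04906448796588122 0.05012168252861393 0.048655009296007044
[[ 0.0003 -0.9694 -0.2453  0.0652]
 [ 1.      0.0004 -0.0003 -0.0004]
 [ 0.0004 -0.2453  0.9694 -0.195 ]
 [ 0.      0.      0.      1.    ]]
```

The camera heights are right, but the tips evidently end above the rule at this TCP height. I'll open and probe downward gently, watching the force.

Call:
play_rows:
  rows:
    - {"slide":[0,0,0],"delta_rot":[0,0,0],"fingers":1}
    - {"slide":[0,0,0],"delta_rot":[0,0,0],"fingers":1}
    - {"slide":[0,0,0],"delta_rot":[0,0,0],"fingers":1}
    - {"slide":[0,0,0],"delta_rot":[0,0,0],"fingers":1}
    - {"slide":[0,0,0],"delta_rot":[0,0,0],"fingers":1}
    - {"slide":[0,0,0],"delta_rot":[0,0,0],"fingers":1}
    - {"slide":[0,0,0],"delta_rot":[0,0,0],"fingers":1}
    - {"slide":[0,0,0.02],"delta_rot":[0,0,0],"fingers":1}

```text
time_s: 8.6
tcp_pos: [0.5463, -0.046, 0.0013]
eef_rot: [-180.0, -0.0, -75.5]
contact_force: [0.7, -0.8, 0.5]
gripper_width: 0.0874
gripper_force: 0.0
```

Call:
play_rows:
  rows:
    - {"slide":[0,0,0.015],"delta_rot":[0,0,0],"fingers":1}
    - {"slide":[0,0,0],"delta_rot":[0,0,0],"fingers":1}

```text
time_s: 8.85
tcp_pos: [0.5458, -0.0461, -0.0013]
eef_rot: [180.0, 0.0, -75.5]
contact_force: [-0.0, -0.3, 0.5]
gripper_width: 0.0879
gripper_force: 0.0
```

Call:
play_rows:
  rows:
    - {"slide":[0,0,0.02],"delta_rot":[0,0,0],"fingers":1}
    - {"slide":[0,0,0],"delta_rot":[0,0,0],"fingers":1}

```text
time_s: 9.1
tcp_pos: [0.5459, -0.046, -0.0043]
eef_rot: [180.0, 0.0, -75.5]
contact_force: [-0.9, 1.0, -0.2]
gripper_width: 0.0876
gripper_force: 0.0
```

Call:
play_rows:
  rows:
    - {"slide":[0,0,0.02],"delta_rot":[0,0,0],"fingers":1}
    - {"slide":[0,0,0],"delta_rot":[0,0,0],"fingers":1}

```text
time_s: 9.35
tcp_pos: [0.5459, -0.046, -0.0072]
eef_rot: [180.0, 0.0, -75.5]
contact_force: [1.0, 0.2, 0.1]
gripper_width: 0.0876
gripper_force: 0.0
```

Call:
play_rows:
  rows:
    - {"slide":[0,0,0.02],"delta_rot":[0,0,0],"fingers":1}
    - {"slide":[0,0,0],"delta_rot":[0,0,0],"fingers":1}

```text
time_s: 9.6
tcp_pos: [0.5459, -0.046, -0.0103]
eef_rot: [180.0, 0.0, -75.5]
contact_force: [-0.0, 0.1, -0.3]
gripper_width: 0.0877
gripper_force: 0.0
```

Call:
play_rows:
  rows:
    - {"slide":[0,0,0.015],"delta_rot":[0,0,0],"fingers":1}
    - {"slide":[0,0,0],"delta_rot":[0,0,0],"fingers":1}

```text
time_s: 9.85
tcp_pos: [0.546, -0.046, -0.0124]
eef_rot: [180.0, 0.0, -75.5]
contact_force: [0.5, -0.1, -0.0]
gripper_width: 0.0877
gripper_force: 0.0
```

Call:
play_rows:
  rows:
    - {"slide":[0,0,0],"delta_rot":[0,0,0],"fingers":0}
    - {"slide":[0,0,0],"delta_rot":[0,0,0],"fingers":0}
    - {"slide":[0,0,0],"delta_rot":[0,0,0],"fingers":0}
    - {"slide":[0,0,0],"delta_rot":[0,0,0],"fingers":0}
    - {"slide":[0,0,0],"delta_rot":[0,0,0],"fingers":0}
  squeeze: 15

```text
time_s: 10.48
tcp_pos: [0.5461, -0.046, -0.0122]
eef_rot: [180.0, -0.0, -75.5]
contact_force: [0.2, 0.2, -0.1]
gripper_width: 0.0456
gripper_force: 0.0
```

```bash
python3 - <<'E'
from h import *
w=cap('wrist');save(w,'w5');s=cap('scene');save(s,'s5');t=cap('top');save(t,'t5');st=r.get_state();print(st['gripper_width'],st['gripper_force'],st['tcp_pos'])
def cr(c,u,v,W=160,H=120):
    u,v=int(u-W/2),int(v-H/2); u=np.clip(u,0,640-W);v=np.clip(v,0,400-H);print(u,v)
    return cv2.resize(c['image'][v:v+H,u:u+W],(400,300),interpolation=cv2.INTER_CUBIC)
ps=proj(s,(.55,-.05,.04)); pt=proj(t,(.58,-.03,.03))
im=np.vstack([np.hstack([cr(w,320,250),cr(load('w4'),320,250)]),np.hstack([cr(s,*ps,80,60),cr(t,*pt,100,75)])])
cv2.imwrite('pics/c5.png',im)
E
```

```text
0.04409297662937882 0.0 [ 0.54606779 -0.04599344 -0.01221998]
240 190
240 190
299 187
297 147
```

View pics/c5.png

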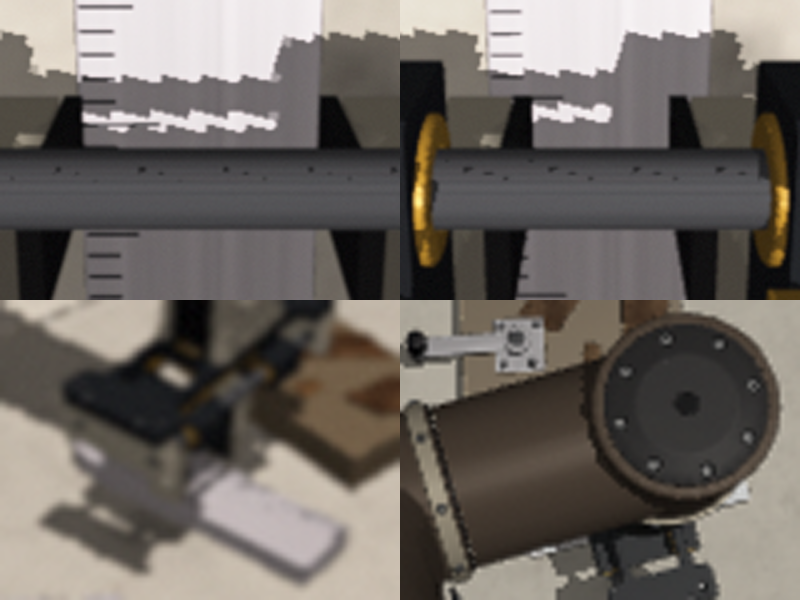

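Panel 1 (current wrist view) shows the pads at crop u 82 and 320. That is 95 px for a 44 mm gap, so the tips are about 0.16 m from the camera, roughly 40 mm behind the reported TCP. The fingers therefore end well above where the TCP says, which agrees with w1 and w4. I'll go lower by force.

Call:
play_rows:
  rows:
    - {"slide":[0,0,0],"delta_rot":[0,0,0],"fingers":1}
    - {"slide":[0,0,0],"delta_rot":[0,0,0],"fingers":1}
    - {"slide":[0,0,0],"delta_rot":[0,0,0],"fingers":1}
    - {"slide":[0,0,0],"delta_rot":[0,0,0],"fingers":1}
    - {"slide":[0,0,0.03],"delta_rot":[0,0,0],"fingers":1}
    - {"slide":[0,0,0.03],"delta_rot":[0,0,0],"fingers":1}
    - {"slide":[0,0,0],"delta_rot":[0,0,0],"fingers":1}

```text
time_s: 11.5
tcp_pos: [0.5456, -0.0461, -0.0218]
eef_rot: [179.9, 0.0, -75.5]
contact_force: [0.4, -0.1, -1.1]
gripper_width: 0.0877
gripper_force: 0.0
```

Call:
play_rows:
  rows:
    - {"slide":[0,0,0.02],"delta_rot":[0,0,0],"fingers":1}
    - {"slide":[0,0,0],"delta_rot":[0,0,0],"fingers":1}

```text
time_s: 11.75
tcp_pos: [0.5459, -0.046, -0.0245]
eef_rot: [180.0, 0.0, -75.5]
contact_force: [0.4, -0.5, 0.1]
gripper_width: 0.0877
gripper_force: 0.0
```

Call:
play_rows:
  rows:
    - {"slide":[0,0,0.02],"delta_rot":[0,0,0],"fingers":1}
    - {"slide":[0,0,0],"delta_rot":[0,0,0],"fingers":1}

```text
time_s: 12.0
tcp_pos: [0.5459, -0.046, -0.0274]
eef_rot: [180.0, 0.0, -75.5]
contact_force: [0.1, -0.2, -0.3]
gripper_width: 0.0876
gripper_force: 0.0
```

Call:
play_rows:
  rows:
    - {"slide":[0,0,0.02],"delta_rot":[0,0,0],"fingers":1}
    - {"slide":[0,0,0],"delta_rot":[0,0,0],"fingers":0}
    - {"slide":[0,0,0],"delta_rot":[0,0,0],"fingers":0}
    - {"slide":[0,0,0],"delta_rot":[0,0,0],"fingers":0}
    - {"slide":[0,0,0],"delta_rot":[0,0,0],"fingers":0}
    - {"slide":[0,0,0],"delta_rot":[0,0,0],"fingers":0}
    - {"slide":[0,0,0],"delta_rot":[0,0,0],"fingers":0}
  squeeze: 12

```text
time_s: 12.88
tcp_pos: [0.5462, -0.046, -0.0302]
eef_rot: [-180.0, -0.0, -75.5]
contact_force: [0.4, -0.4, -0.6]
gripper_width: 0.0498
gripper_force: 12.0
```

The rule is gripped (49.8 mm, 12 N), so I'll work with this height. Next I rotate it parallel to the slab and slide it left, staying clear of the slab.

Call:
play_rows:
  rows:
    - {"slide":[0,0,0],"delta_rot":[0,0,0],"fingers":0}
    - {"slide":[0,0,0],"delta_rot":[0,0,0],"fingers":0}
    - {"slide":[0,0,0],"delta_rot":[0,0,0.44],"fingers":0}
    - {"slide":[0,0,0],"delta_rot":[0,0,0.44],"fingers":0}
    - {"slide":[0,0,0],"delta_rot":[0,0,0.44],"fingers":0}
    - {"slide":[0,0,0],"delta_rot":[0,0,0.44],"fingers":0}
    - {"slide":[0,0,0],"delta_rot":[0,0,0.44],"fingers":0}
    - {"slide":[0,0,0],"delta_rot":[0,0,0.44],"fingers":0}
  squeeze: 40

```text
time_s: 13.88
tcp_pos: [0.5462, -0.046, -0.0302]
eef_rot: [-180.0, 0.0, -87.8]
contact_force: [-0.2, 0.0, 2.5]
gripper_width: 0.0494
gripper_force: 40.0
```

Call:
play_rows:
  rows:
    - {"slide":[-0.048,0,0],"delta_rot":[0,0,0],"fingers":0}
    - {"slide":[-0.048,0,0],"delta_rot":[0,0,0],"fingers":0}
    - {"slide":[-0.048,0,0],"delta_rot":[0,0,0],"fingers":0}
    - {"slide":[-0.048,0,0],"delta_rot":[0,0,0],"fingers":0}
    - {"slide":[-0.048,0,0],"delta_rot":[0,0,0],"fingers":0}
    - {"slide":[-0.048,0,0],"delta_rot":[0,0,0],"fingers":0}
    - {"slide":[0,0,0],"delta_rot":[0,0,0],"fingers":0}

```text
time_s: 14.75
tcp_pos: [0.5441, -0.0017, -0.0302]
eef_rot: [-180.0, 0.0, -87.6]
contact_force: [-2.8, 3.0, 5.4]
gripper_width: 0.0491
gripper_force: 40.0
```

```bash
python3 - <<'E'
from h import *
w=cap('wrist');save(w,'w6');s=r.get_state();print(s['tcp_pos'],s['eef_rot'],s['contact_force'],s['gripper_width'])
im=w['image'].copy()
cv2.imwrite('pics/w6.png',im)
E
```

```text
[ 0.54412768 -0.00173724 -0.03018474] [-1.79994762e+02  4.80222092e-02 -8.76094422e+01] [-2.03828093  3.52727052  5.71575133] 0.04938502672951733
```

View pics/w6.png

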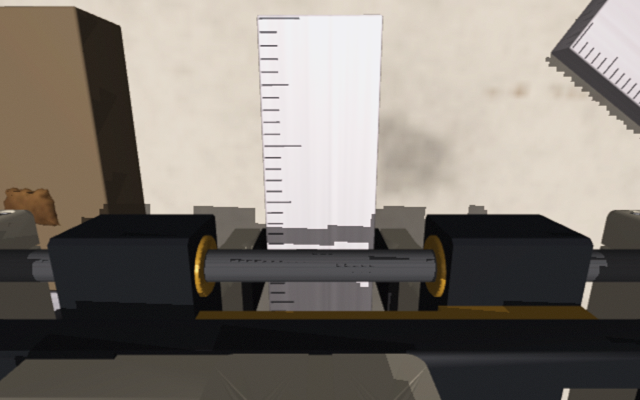

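The rule turned with the grip. Its zero corner is at (258,17) and its plain corner at (382,14). The slab's top near corner is at (77,10) and its foot at (120,26), with the foot edge running down to about (144,208).

```bash
python3 - <<'E'
from h import *
np.set_printoptions(precision=4,suppress=True)
w=load('w6')
Z=atz(w,(258,17.5),.018);P=atz(w,(382,14.5),.018);C=atz(w,(77,10),.03);F=atz(w,(120,26),0);F2=atz(w,(144,208),0);T2=atz(w,(104,208),.03)
G=atz(w,(267,240),.018)
yaw=lambda a,b:np.degrees(np.arctan2(-(b-a)[0],(b-a)[1]))
print('Z',Z,'P',P,'corner top',C,'foot',F)
print('yaw slab',yaw(F,F2),'rule edge',yaw(Z,G),'sq end',np.degrees(np.arctan2(*(Z-P)[[1,0]])))
for c in(C,F,np.array([.6358,-.0997,0])):
  for a in (2.4,):
    a=np.radians(a);R=np.array([[np.cos(a),np.sin(a)],[-np.sin(a),np.cos(a)]]);print('zero in corner frame',R@(Z-c)[:2])
E
```

```text
Z [ 0.5722 -0.1008  0.018 ] P [ 0.5238 -0.1039  0.018 ] corner top [ 0.6347 -0.0977  0.03  ] foot [ 0.6362 -0.0989  0.    ]
yaw slab 2.4214193071839194 rule edge 2.4096269625674354 sq end 3.6843843870634023
zero in corner frame [-0.0626 -0.0004]
zero in corner frame [-0.0641  0.0008]
zero in corner frame [-0.0636  0.0016]
```

The rule is aligned: yaw 2.4° against the slab's 2.4°, end offset about +0.5 mm, gap about 63 mm. I'll release, rise, turn 90°, and push the plain edge with both open fingers.

Call:
play_rows:
  rows:
    - {"slide":[0,0,0],"delta_rot":[0,0,0],"fingers":1}
    - {"slide":[0,0,0],"delta_rot":[0,0,0],"fingers":1}
    - {"slide":[0,0,0],"delta_rot":[0,0,0],"fingers":1}
    - {"slide":[0,0,0],"delta_rot":[0,0,0],"fingers":1}
    - {"slide":[0,0,-0.15],"delta_rot":[0,0,0],"fingers":1}
    - {"slide":[0,0,-0.25],"delta_rot":[0,0,0],"fingers":1}
    - {"slide":[0,0,-0.15],"delta_rot":[0,0,0],"fingers":1}

```text
time_s: 15.68
tcp_pos: [0.5449, -0.0028, 0.0539]
eef_rot: [-179.9, 0.0, -87.6]
contact_force: [0.5, 0.8, -0.2]
gripper_width: 0.0878
gripper_force: 0.0
```

Call:
play_rows:
  rows:
    - {"slide":[0,0,0],"delta_rot":[0,0,-0.98],"fingers":1}
    - {"slide":[0,0,0],"delta_rot":[0,0,-0.98],"fingers":1}
    - {"slide":[0,0,0],"delta_rot":[0,0,-0.98],"fingers":1}
    - {"slide":[0,0,0],"delta_rot":[0,0,-0.98],"fingers":1}
    - {"slide":[0,0,0],"delta_rot":[0,0,-0.98],"fingers":1}
    - {"slide":[0,0,0],"delta_rot":[0,0,-0.98],"fingers":1}
    - {"slide":[0,0,0],"delta_rot":[0,0,-0.98],"fingers":1}
    - {"slide":[0,0,0],"delta_rot":[0,0,-0.98],"fingers":1}

```text
time_s: 16.68
tcp_pos: [0.5442, -0.0029, 0.0522]
eef_rot: [180.0, 0.0, -51.6]
contact_force: [-1.2, 0.3, -0.7]
gripper_width: 0.0874
gripper_force: 0.0
```

Call:
play_rows:
  rows:
    - {"slide":[0,0,0],"delta_rot":[0,0,-0.98],"fingers":1}
    - {"slide":[0,0,0],"delta_rot":[0,0,-0.98],"fingers":1}
    - {"slide":[0,0,0],"delta_rot":[0,0,-0.98],"fingers":1}
    - {"slide":[0,0,0],"delta_rot":[0,0,-0.98],"fingers":1}
    - {"slide":[0,0,0],"delta_rot":[0,0,-0.98],"fingers":1}
    - {"slide":[0,0,0],"delta_rot":[0,0,-0.98],"fingers":1}
    - {"slide":[0,0,0],"delta_rot":[0,0,-0.98],"fingers":1}
    - {"slide":[0,0,0],"delta_rot":[0,0,-0.98],"fingers":1}

```text
time_s: 17.68
tcp_pos: [0.5442, -0.0029, 0.0522]
eef_rot: [180.0, 0.0, -15.6]
contact_force: [-0.3, 0.2, 0.2]
gripper_width: 0.0874
gripper_force: 0.0
```

Call:
play_rows:
  rows:
    - {"slide":[0,0,0],"delta_rot":[0,0,-0.98],"fingers":1}
    - {"slide":[0,0,0],"delta_rot":[0,0,-0.98],"fingers":1}
    - {"slide":[0,0,0],"delta_rot":[0,0,-0.98],"fingers":1}
    - {"slide":[0,0,0],"delta_rot":[0,0,-0.98],"fingers":1}
    - {"slide":[-0.19,0,0],"delta_rot":[0,0,0],"fingers":1}
    - {"slide":[-0.19,0,0],"delta_rot":[0,0,0],"fingers":1}
    - {"slide":[0,0,0],"delta_rot":[0,0,0],"fingers":1}

```text
time_s: 18.55
tcp_pos: [0.4855, -0.0054, 0.0523]
eef_rot: [-180.0, 0.0, 2.2]
contact_force: [1.1, -0.1, -0.3]
gripper_width: 0.0878
gripper_force: 0.0
```

```bash
python3 - <<'E'
from h import *
w=cap('wrist');save(w,'w7');s=r.get_state();print(s['time_s'],s['tcp_pos'],s['eef_rot'])
# expected
for X in [(.5722,-.1008,.018),(.5238,-.1039,.018),(.6355,-.0993,.03),(.628,.078,.03),(.669,.1135,.072)]:print(proj(w,X))
E
```

```text
18.6 [ 0.48706097 -0.0050857   0.05263684] [-1.79989147e+02 -3.74263942e-02  2.22072705e+00]
[475.43373804  81.11209071]
[469.18843196 156.95718036]
[499.31211788 -39.99722766]
[181.50884146 -38.58687104]
[  48.02791046 -199.510189  ]
```

Call:
play_rows:
  rows:
    - {"slide":[0,0,0.2],"delta_rot":[0,0,-0.044],"fingers":1}
    - {"slide":[0,0,0.2],"delta_rot":[0,0,0],"fingers":1}
    - {"slide":[0,0,0.12],"delta_rot":[0,0,0],"fingers":1}
    - {"slide":[0,0,0.04],"delta_rot":[0,0,0],"fingers":1}
    - {"slide":[0,0,0],"delta_rot":[0,0,0],"fingers":1}

```text
time_s: 19.23
tcp_pos: [0.4878, -0.005, -0.0318]
eef_rot: [180.0, 0.0, 2.4]
contact_force: [-0.6, -0.2, -0.3]
gripper_width: 0.0872
gripper_force: 0.0
```

Call:
play_rows:
  rows:
    - {"slide":[0.03,0,0],"delta_rot":[0,0,0],"fingers":1}
    - {"slide":[0.03,0,0],"delta_rot":[0,0,0],"fingers":1}
    - {"slide":[0.03,0,0],"delta_rot":[0,0,0],"fingers":1}
    - {"slide":[0.03,0,0],"delta_rot":[0,0,0],"fingers":1}
    - {"slide":[0.03,0,0],"delta_rot":[0,0,0],"fingers":1}
    - {"slide":[0.03,0,0],"delta_rot":[0,0,0],"fingers":1}
    - {"slide":[0.03,0,0],"delta_rot":[0,0,0],"fingers":1}
    - {"slide":[0.03,0,0],"delta_rot":[0,0,0],"fingers":1}

```text
time_s: 20.23
tcp_pos: [0.5208, -0.0044, -0.0321]
eef_rot: [179.9, 0.3, 2.4]
contact_force: [-7.7, -0.7, 6.8]
gripper_width: 0.0876
gripper_force: 3.7
```

Call:
play_rows:
  rows:
    - {"slide":[0.03,0,0],"delta_rot":[0,0,0],"fingers":1}
    - {"slide":[0.03,0,0],"delta_rot":[0,0,0],"fingers":1}
    - {"slide":[0.03,0,0],"delta_rot":[0,0,0],"fingers":1}
    - {"slide":[0.03,0,0],"delta_rot":[0,0,0],"fingers":1}
    - {"slide":[0.03,0,0],"delta_rot":[0,0,0],"fingers":1}
    - {"slide":[0.03,0,0],"delta_rot":[0,0,0],"fingers":1}
    - {"slide":[0.03,0,0],"delta_rot":[0,0,0],"fingers":1}

```text
time_s: 21.1
tcp_pos: [0.5523, -0.0031, -0.0322]
eef_rot: [179.9, 0.3, 2.4]
contact_force: [-8.1, -0.8, 5.6]
gripper_width: 0.0878
gripper_force: 3.5
```

```bash
python3 - <<'E'
from h import *
w=cap('wrist');save(w,'w8');s=r.get_state();print(s['time_s'],s['tcp_pos'],s['contact_force'])
im=cv2.resize(w['image'][0:240,120:580],(782,408),interpolation=cv2.INTER_CUBIC);cv2.imwrite('pics/w8c.png',im)
E
```

```text
21.15 [ 0.55339586 -0.00283329 -0.03209746] [-0.82290791 -1.44899314 -1.27916713]
```

View pics/w8c.png

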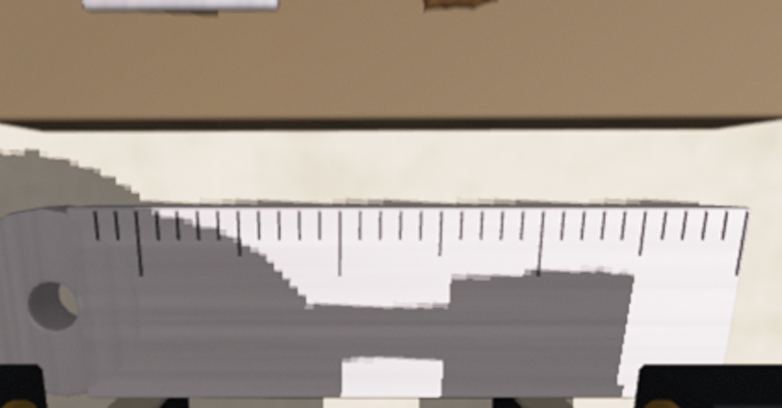

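The view (my tenth) shows the rule parallel to the slab's face with a gap left. In full-image pixels the zero corner is at (559,122) and the slab's foot corner at (542,76). From here I work by numbers.

```bash
cat >> h.py <<'E'
a=np.radians(2.42);RS=np.array([[np.cos(a),np.sin(a)],[-np.sin(a),np.cos(a)]])
C0=np.array([.636,-.0992])
E
python3 - <<'E'
from h import *
np.set_printoptions(precision=4,suppress=True)
w=load('w8');f=lambda u,v:(120+u/1.7,v/1.7)
Z=atz(w,f(747,208),.018);L=atz(w,f(90,207),.018);F=atz(w,f(718,129),0);F2=atz(w,f(42,129.5),0)
print('Z',Z,'Lpt',L,'foot R',F,'foot L',F2,np.linalg.norm(F-F2))
yaw=lambda a,b:np.degrees(np.arctan2(-(b-a)[0],(b-a)[1]))
print(yaw(Z,L),yaw(F,F2),RS@(Z-F)[:2],RS@(Z[:2]-C0))
E
```

```text
Z [ 0.6168 -0.0991  0.018 ] Lpt [0.6104 0.0607 0.018 ] foot R [ 0.6366 -0.0994  0.    ] foot L [0.629  0.0796 0.    ] 0.17912239490371673
2.2880128689266974 2.417336212115631 [-0.0198  0.0011] [-0.0192  0.0009]
```

Call:
play_rows:
  rows:
    - {"slide":[0.03,0,0],"delta_rot":[0,0,0],"fingers":1}
    - {"slide":[0.03,0,0],"delta_rot":[0,0,0],"fingers":1}
    - {"slide":[0.03,0,0],"delta_rot":[0,0,0],"fingers":1}
    - {"slide":[0.015,0,0],"delta_rot":[0,0,0],"fingers":1}
    - {"slide":[0.01,0,0],"delta_rot":[0,0,0],"fingers":1}
    - {"slide":[0,0,0],"delta_rot":[0,0,0],"fingers":1}

```text
time_s: 21.9
tcp_pos: [0.5708, -0.0016, -0.0319]
eef_rot: [180.0, 0.1, 2.4]
contact_force: [-5.3, 1.0, 1.4]
gripper_width: 0.0879
gripper_force: 2.7
```

Call:
play_rows:
  rows:
    - {"slide":[0.01,0,0],"delta_rot":[0,0,0],"fingers":1}
    - {"slide":[0,0,0],"delta_rot":[0,0,0],"fingers":1}

```text
time_s: 22.15
tcp_pos: [0.5708, -0.0017, -0.032]
eef_rot: [180.0, 0.2, 2.4]
contact_force: [-10.0, 2.1, 7.2]
gripper_width: 0.0875
gripper_force: 5.2
```

Call:
play_rows:
  rows:
    - {"slide":[0.01,0,0],"delta_rot":[0,0,0],"fingers":1}
    - {"slide":[0,0,0],"delta_rot":[0,0,0],"fingers":1}

```text
time_s: 22.4
tcp_pos: [0.5707, -0.0017, -0.032]
eef_rot: [180.0, 0.4, 2.4]
contact_force: [-16.3, 4.3, 10.7]
gripper_width: 0.0874
gripper_force: 7.6
```

Call:
play_rows:
  rows:
    - {"slide":[0.01,0,0],"delta_rot":[0,0,0],"fingers":1}
    - {"slide":[0,0,0],"delta_rot":[0,0,0],"fingers":1}

```text
time_s: 22.65
tcp_pos: [0.5707, -0.0018, -0.0321]
eef_rot: [180.0, 0.5, 2.4]
contact_force: [-19.8, 6.0, 15.5]
gripper_width: 0.0878
gripper_force: 10.0
```

```bash
python3 - <<'E'
from h import *
np.set_printoptions(precision=4,suppress=True,linewidth=150)
w=cap('wrist');save(w,'w9');s=r.get_state();print(s['time_s'],s['tcp_pos'],s['contact_force'],s['moment'])
g=cv2.cvtColor(w['image'],cv2.COLOR_BGR2GRAY)
for y in (-.09,-.06,-.03,0,.03,.055):
    X=np.array([C0[0]-np.tan(a)*(y-C0[1]),y]); pf=proj(w,(*X,.018)); pt=proj(w,(*X,.03)); u=int(round(pf[0]));v=int(round(pf[1]))
    print(y,pf,pt,v-12,w['image'][v-12:v+10,u].astype(int).mean(1).astype(int),)
E
```

```text
22.7 [ 0.5707 -0.0018 -0.0321] [-20.072    6.0237  16.0907] [2.5847 7.2875 0.6588]
-0.09 [541.1558 121.174 ] [561.0059 122.4883] 109 [150 150 149 150 150 150 151 149 150 150 149 137 111 155 241 250 248 248 248 248 248 248]
-0.06 [468.4572 121.1886] [481.7907 122.5043] 109 [147 145 147 147 148 147 146 147 148 147 147 140 112 148 238 248 247 246 247 247 247 248]
-0.03 [395.748  121.2032] [402.5628 122.5203] 109 [142 145 143 142 144 144 144 144 144 144 145 141 121 131 211 246 246 245 245 246 246 246]
0 [323.0281 121.2178] [323.3222 122.5363] 109 [138 140 139 139 140 142 141 140 140 140 141 141 125 117 181 243 244 243 243 243 243 244]
0.03 [250.2975 121.2324] [244.0689 122.5523] 109 [136 137 137 138 137 137 138 137 139 137 139 136 125 111 160 240 243 242 242 242 241 242]
0.055 [189.6806 121.2445] [178.0148 122.5656] 109 [133 133 135 121  66  61  60  61  62  61  61  60  58  56  83 126 129 129 128 127 126 125]
```

The rule is flush: only a dark line about 1 px wide remains along the joint, and the push force is 20 N. I'll back off and check the end alignment.

Call:
play_rows:
  rows:
    - {"slide":[-0.05,0,0],"delta_rot":[0,0,0],"fingers":1}
    - {"slide":[-0.1,0,0],"delta_rot":[0,0,0],"fingers":1}
    - {"slide":[-0.1,0,-0.1],"delta_rot":[0,0,0],"fingers":1}
    - {"slide":[0,0,-0.3],"delta_rot":[0,0,0],"fingers":1}
    - {"slide":[0,0,-0.35],"delta_rot":[0,0,0],"fingers":1}
    - {"slide":[0,0,-0.1],"delta_rot":[0,0,0],"fingers":1}
    - {"slide":[0,0,0],"delta_rot":[0,0,0],"fingers":1}
    - {"slide":[0,0,0],"delta_rot":[0,0,0],"fingers":1}

```text
time_s: 23.7
tcp_pos: [0.538, -0.0031, 0.0944]
eef_rot: [180.0, 0.1, 2.4]
contact_force: [-0.5, -0.7, -0.8]
gripper_width: 0.0879
gripper_force: 0.0
```

```bash
python3 - <<'E'
from h import *
np.set_printoptions(precision=4,suppress=True,linewidth=150)
w=cap('wrist');save(w,'w10');s=r.get_state();print(s['time_s'],s['tcp_pos'],s['eef_rot'],s['contact_force'])
g=cv2.GaussianBlur(cv2.cvtColor(w['image'],cv2.COLOR_BGR2GRAY).astype(float),(0,0),.7)
def edge(P,dirn,L=.012,z=0.018,n=121):
    t=np.linspace(-L,L,n); uv=np.array([proj(w,(P[0]+dirn[0]*k,P[1]+dirn[1]*k,z)) for k in t],np.float32)
    val=cv2.remap(g.astype(np.float32),uv[:,0].copy(),uv[:,1].copy(),cv2.INTER_LINEAR).ravel()
    d=np.gradient(val); i=np.argmax(np.abs(d)); return t[i]*1e3,d[i],uv[i],val[::12].astype(int)
S=lambda x,y:C0+RS.T@np.array([x,y])
ex=RS[0];ey=RS[1]
for x in (-.04,-.03,-.02,-.01): print('rule end',x,edge(S(x,0),ey))
for x in (.005,.015,.03): print('slab end',x,edge(S(x,0),ey,z=.03))
for y in (.01,.05,.09,.13,.16): print('joint z18',y,edge(S(0,y),ex,.008)[:3]); print('   z30',edge(S(0,y),ex,.008,.03))
E
```

```text
23.75 [ 0.538  -0.0031  0.0942] [179.9729   0.1346   2.3859] [ 0.4193  0.5099 -0.3016]
rule end -0.04 (np.float64(0.5999999999999999), np.float32(3.9429245), array([448.5444, 124.7392], dtype=float32), array([208, 207, 206, 206, 206, 211, 236, 237, 237, 236, 236]))
rule end -0.03 (np.float64(0.8000000000000004), np.float32(4.0530624), array([449.4863, 111.4966], dtype=float32), array([208, 206, 207, 209, 208, 209, 236, 236, 236, 236, 235]))
rule end -0.02 (np.float64(0.8000000000000004), np.float32(4.150345), array([450.7079,  98.0031], dtype=float32), array([210, 209, 208, 206, 204, 206, 235, 235, 235, 235, 234]))
rule end -0.01 (np.float64(1.8000000000000012), np.float32(8.39547), array([450.6306,  84.2522], dtype=float32), array([208, 208, 207, 204, 207, 199, 213, 234, 234, 234, 234]))
slab end 0.005 (np.float64(0.8000000000000004), np.float32(-7.294426), array([460.2719,  60.9191], dtype=float32), array([209, 210, 208, 209, 209, 191, 151, 151, 151, 151, 150]))
slab end 0.015 (np.float64(0.400000000000001), np.float32(-6.7339935), array([462.2753,  45.7687], dtype=float32), array(
[... 950 characters left out ...]
666), np.float32(-15.046371), array([334.7851,  71.7974], dtype=float32), array([224, 224, 224, 223, 109,  89, 133, 133, 132, 132, 131]))
joint z18 0.13 (np.float64(-1.0666666666666662), np.float32(-13.021484), array([280.7969,  71.8269], dtype=float32))
   z30 (np.float64(-2.0), np.float32(-13.039242), array([278.9725,  71.4306], dtype=float32), array([189, 185, 181, 189, 103,  93, 126, 125, 125, 124, 123]))
joint z18 0.16 (np.float64(-0.9333333333333329), np.float32(-12.458023), array([240.791 ,  71.6582], dtype=float32))
   z30 (np.float64(-2.1333333333333333), np.float32(-14.8592), array([237.1259,  71.6482], dtype=float32), array([226, 219, 216, 215, 100,  93, 119, 118, 118, 117, 117]))
```

The rule's end is level within about 0.5 mm and its edge is flush within 1 mm. Next is the keeper: I move above the handle and turn to yaw −87.6°.

Call:
play_rows:
  rows:
    - {"slide":[0.232,-0.1915,0],"delta_rot":[0,0,0.98],"fingers":0.2}
    - {"slide":[0.247,-0.1725,0],"delta_rot":[0,0,0],"fingers":0.2}
    - {"slide":[0.247,-0.1725,0],"delta_rot":[0,0,0],"fingers":0.2}
    - {"slide":[0.247,-0.1725,0],"delta_rot":[0,0,0],"fingers":0.2}
    - {"slide":[0,0,0],"delta_rot":[0,0,0.98],"fingers":0.2}
    - {"slide":[0,0,0],"delta_rot":[0,0,0.98],"fingers":0.2}
    - {"slide":[0,0,0],"delta_rot":[0,0,0.98],"fingers":0.2}
    - {"slide":[0,0,0],"delta_rot":[0,0,0.98],"fingers":0.2}

```text
time_s: 24.75
tcp_pos: [0.6857, 0.1006, 0.0934]
eef_rot: [179.9, 0.1, -20.2]
contact_force: [-0.1, -0.1, 0.2]
gripper_width: 0.0526
gripper_force: 0.0
```

Call:
play_rows:
  rows:
    - {"slide":[0,0,0],"delta_rot":[0,0,0.98],"fingers":0.2}
    - {"slide":[0,0,0],"delta_rot":[0,0,0.98],"fingers":0.2}
    - {"slide":[0,0,0],"delta_rot":[0,0,0.98],"fingers":0.2}
    - {"slide":[0,0,0],"delta_rot":[0,0,0.98],"fingers":0.2}
    - {"slide":[0,0,0],"delta_rot":[0,0,0.98],"fingers":0.2}
    - {"slide":[0,0,0],"delta_rot":[0,0,0.98],"fingers":0.2}
    - {"slide":[0,0,0],"delta_rot":[0,0,0.98],"fingers":0.2}
    - {"slide":[0,0,0],"delta_rot":[0,0,0.98],"fingers":0.2}

```text
time_s: 25.75
tcp_pos: [0.6857, 0.1005, 0.0934]
eef_rot: [179.8, 0.0, -56.2]
contact_force: [-0.3, -1.0, -0.2]
gripper_width: 0.0527
gripper_force: 0.0
```

Call:
play_rows:
  rows:
    - {"slide":[0,0,0],"delta_rot":[0,0,0.98],"fingers":0.2}
    - {"slide":[0,0,0],"delta_rot":[0,0,0.98],"fingers":0.2}
    - {"slide":[0,0,0],"delta_rot":[0,0,0.98],"fingers":0.2}
    - {"slide":[0,0,0],"delta_rot":[0,0,0.98],"fingers":0.2}
    - {"slide":[0,0,0],"delta_rot":[0,0,0.98],"fingers":0.2}
    - {"slide":[0,0,0],"delta_rot":[0,0,0.98],"fingers":0.2}
    - {"slide":[0,0,0],"delta_rot":[0,0,0.98],"fingers":0.2}
    - {"slide":[0,0,0],"delta_rot":[0,0,0],"fingers":0.2}

```text
time_s: 26.75
tcp_pos: [0.6858, 0.1005, 0.0938]
eef_rot: [179.8, -0.1, -87.4]
contact_force: [0.1, -0.5, -0.1]
gripper_width: 0.0526
gripper_force: 0.0
```

```bash
python3 - <<'E'
from h import *
np.set_printoptions(precision=4,suppress=True,linewidth=150)
w=cap('wrist');save(w,'w11');s=r.get_state();print(s['time_s'],s['tcp_pos'],s['eef_rot'],s['contact_force'],s['gripper_width'])
w1=load('w1')
for n,X in (('handle',(.6719,.1175,.072)),('pivot',(.6753,.0376,.042))):print(n,proj(w,X),proj(w1,X))
# dark blob of handle in w1
def blob(c,u0,u1,v0,v1,th=60):
    m=(c['image'][v0:v1,u0:u1].max(2)<th).astype(np.uint8); n,l,st,ce=cv2.connectedComponentsWithStats(m)
    for i in range(1,n):
        if st[i,4]>15: print(st[i]+np.array([u0,v0,0,0,0]),ce[i]+[u0,v0])
blob(w1,180,240,30,90); print('w11');blob(w,220,420,60,225)
E
```

```text
26.8 [0.6859 0.1006 0.0941] [179.8733  -0.0447 -87.3482] [-0.3492  0.7323  0.6641] 0.05237236246854904
handle [338.6522 236.2383] [199.03    56.5245]
pivot [338.1027 113.8383] [295.2257  57.4619]
[193  51  25  23 386] [205.0285  61.8705]
w11
[361  94   5   8  17] [362.8235  98.0588]
[329 214  22  11 197] [339.5431 219.6345]
```

Call:
play_rows:
  rows:
    - {"slide":[-0.114,0.092,0],"delta_rot":[0,0,0.05],"fingers":0.2}
    - {"slide":[0,0,0],"delta_rot":[0,0,0],"fingers":0.2}
    - {"slide":[0,0,0.2],"delta_rot":[0,0,0],"fingers":0.2}
    - {"slide":[0,0,0.2],"delta_rot":[0,0,0],"fingers":0.2}
    - {"slide":[0,0,0.13],"delta_rot":[0,0,0],"fingers":0.2}
    - {"slide":[0,0,0],"delta_rot":[0,0,0],"fingers":0.2}

```text
time_s: 27.55
tcp_pos: [0.6709, 0.117, 0.0147]
eef_rot: [179.8, -0.1, -87.6]
contact_force: [-0.6, -0.9, 1.0]
gripper_width: 0.0526
gripper_force: 0.0
```

Call:
play_rows:
  rows:
    - {"slide":[0,0,0],"delta_rot":[0,0,0],"fingers":-0.8}
    - {"slide":[0,0,0],"delta_rot":[0,0,0],"fingers":-0.8}
    - {"slide":[0,0,0],"delta_rot":[0,0,0],"fingers":-0.8}
    - {"slide":[0,0,0],"delta_rot":[0,0,0],"fingers":-0.8}
    - {"slide":[0,0,0],"delta_rot":[0,0,0],"fingers":-0.8}
    - {"slide":[0,0,0],"delta_rot":[0,0,0],"fingers":-0.8}
  squeeze: 4

```text
time_s: 28.3
tcp_pos: [0.6719, 0.1173, 0.0166]
eef_rot: [-180.0, 0.0, -87.7]
contact_force: [-2.3, 0.1, 3.7]
gripper_width: 0.0157
gripper_force: 4.0
```

The handle is held (15.7 mm). I swing it along the 80 mm arc at 0.06 rad per row.

Call:
play_rows:
  rows:
    - {"slide":[0.001,0.032,0],"delta_rot":[0,0,-0.75],"fingers":-0.8}
    - {"slide":[0.001,0.032,0],"delta_rot":[0,0,-0.75],"fingers":-0.8}
    - {"slide":[0.001,0.032,0],"delta_rot":[0,0,-0.75],"fingers":-0.8}
    - {"slide":[0.001,0.032,0],"delta_rot":[0,0,-0.75],"fingers":-0.8}
    - {"slide":[0.001,0.032,0],"delta_rot":[0,0,-0.75],"fingers":-0.8}
    - {"slide":[0.001,0.032,0],"delta_rot":[0,0,-0.75],"fingers":-0.8}
    - {"slide":[0.001,0.032,0],"delta_rot":[0,0,-0.75],"fingers":-0.8}
    - {"slide":[0.001,0.032,0],"delta_rot":[0,0,-0.75],"fingers":-0.8}

```text
time_s: 29.3
tcp_pos: [0.636, 0.107, 0.0166]
eef_rot: [-179.9, -0.0, -60.0]
contact_force: [1.1, 0.7, 1.5]
gripper_width: 0.0159
gripper_force: 4.0
```

Call:
play_rows:
  rows:
    - {"slide":[0.001,0.032,0],"delta_rot":[0,0,-0.75],"fingers":-0.8}
    - {"slide":[0.001,0.032,0],"delta_rot":[0,0,-0.75],"fingers":-0.8}
    - {"slide":[0.001,0.032,0],"delta_rot":[0,0,-0.75],"fingers":-0.8}
    - {"slide":[0.001,0.032,0],"delta_rot":[0,0,-0.75],"fingers":-0.8}
    - {"slide":[0.001,0.032,0],"delta_rot":[0,0,-0.75],"fingers":-0.8}
    - {"slide":[0.001,0.032,0],"delta_rot":[0,0,-0.75],"fingers":-0.8}
    - {"slide":[0.001,0.032,0],"delta_rot":[0,0,-0.75],"fingers":-0.8}
    - {"slide":[0.001,0.032,0],"delta_rot":[0,0,-0.75],"fingers":-0.8}

```text
time_s: 30.3
tcp_pos: [0.6081, 0.0808, 0.0166]
eef_rot: [-179.9, -0.0, -32.5]
contact_force: [-1.2, 2.4, 3.6]
gripper_width: 0.0161
gripper_force: 4.0
```

Call:
play_rows:
  rows:
    - {"slide":[0.001,0.032,0],"delta_rot":[0,0,-0.75],"fingers":-0.8}
    - {"slide":[0.001,0.032,0],"delta_rot":[0,0,-0.75],"fingers":-0.8}
    - {"slide":[0.001,0.032,0],"delta_rot":[0,0,-0.75],"fingers":-0.8}
    - {"slide":[0.001,0.032,0],"delta_rot":[0,0,-0.75],"fingers":-0.8}
    - {"slide":[0.001,0.032,0],"delta_rot":[0,0,-0.75],"fingers":-0.8}
    - {"slide":[0.001,0.032,0],"delta_rot":[0,0,-0.75],"fingers":-0.8}
    - {"slide":[0.001,0.032,0],"delta_rot":[0,0,-0.75],"fingers":-0.8}
    - {"slide":[0.001,0.032,0],"delta_rot":[0,0,-0.75],"fingers":-0.8}

```text
time_s: 31.3
tcp_pos: [0.5953, 0.0444, 0.0165]
eef_rot: [-180.0, 0.0, -5.0]
contact_force: [-2.4, 1.7, 3.6]
gripper_width: 0.0156
gripper_force: 4.0
```

Call:
play_rows:
  rows:
    - {"slide":[0.001,0.032,0],"delta_rot":[0,0,-0.75],"fingers":-0.8}
    - {"slide":[0.001,0.032,0],"delta_rot":[0,0,-0.75],"fingers":-0.8}
    - {"slide":[0,0,0],"delta_rot":[0,0,0],"fingers":-0.8}

```text
time_s: 31.68
tcp_pos: [0.595, 0.0343, 0.0165]
eef_rot: [180.0, 0.0, 1.7]
contact_force: [-2.6, -1.3, 4.7]
gripper_width: 0.0158
gripper_force: 4.0
```

Call:
play_rows:
  rows:
    - {"slide":[0,0.015,0],"delta_rot":[0,0,0],"fingers":-0.8}
    - {"slide":[0,0,0],"delta_rot":[0,0,0],"fingers":-0.8}

```text
time_s: 31.92
tcp_pos: [0.5952, 0.0332, 0.0163]
eef_rot: [-180.0, -0.0, 1.6]
contact_force: [-4.0, 3.2, 4.8]
gripper_width: 0.0153
gripper_force: 4.0
```

Call:
play_rows:
  rows:
    - {"slide":[0,0.01,0],"delta_rot":[0,0,0],"fingers":-0.8}
    - {"slide":[0,0,0],"delta_rot":[0,0,0],"fingers":-0.8}

```text
time_s: 32.17
tcp_pos: [0.5953, 0.0325, 0.0163]
eef_rot: [-179.9, -0.0, 1.7]
contact_force: [-5.8, 7.9, 5.0]
gripper_width: 0.0163
gripper_force: 4.0
```

The handle is home: it stalls at y≈0.033, where 0.034 was predicted, with the force rising. I'll release and rise.

Call:
play_rows:
  rows:
    - {"slide":[0,-0.015,0],"delta_rot":[0,0,0],"fingers":0.2}
    - {"slide":[0,0,0],"delta_rot":[0,0,0],"fingers":0.2}
    - {"slide":[0,0,0],"delta_rot":[0,0,0],"fingers":0.2}
    - {"slide":[0,0,0],"delta_rot":[0,0,0],"fingers":0.2}
    - {"slide":[0,0,-0.2],"delta_rot":[0,0,0],"fingers":0.2}
    - {"slide":[0,0,-0.35],"delta_rot":[0,0,0],"fingers":0.2}
    - {"slide":[0,0,-0.35],"delta_rot":[0,0,0],"fingers":0.2}
    - {"slide":[-0.35,0.1,0],"delta_rot":[0,0,0],"fingers":0.2}

```text
time_s: 33.17
tcp_pos: [0.5482, 0.018, 0.1556]
eef_rot: [-179.9, -0.5, 1.8]
contact_force: [-1.1, 0.1, -1.7]
gripper_width: 0.053
gripper_force: 0.0
```

Call:
play_rows:
  rows:
    - {"slide":[0,0.2,0],"delta_rot":[0,0,0],"fingers":0.2}
    - {"slide":[0,0,0],"delta_rot":[0,0,0],"fingers":0.2}
    - {"slide":[0,0,0],"delta_rot":[0,0,0],"fingers":0.2}

```text
time_s: 33.55
tcp_pos: [0.5444, -0.0132, 0.1513]
eef_rot: [-180.0, -0.0, 1.7]
contact_force: [-0.4, 1.1, 1.6]
gripper_width: 0.0528
gripper_force: 0.0
```

```bash
python3 - <<'E'
from h import *
np.set_printoptions(precision=4,suppress=True,linewidth=150)
w=cap('wrist');save(w,'w12');s=r.get_state();print(s['time_s'],s['tcp_pos'],s['eef_rot'],s['contact_force'])
g=cv2.GaussianBlur(cv2.cvtColor(w['image'],cv2.COLOR_BGR2GRAY).astype(float),(0,0),.7).astype(np.float32)
def edge(P,dirn,L=.012,z=0.018,n=121):
    t=np.linspace(-L,L,n); uv=np.array([proj(w,(P[0]+dirn[0]*k,P[1]+dirn[1]*k,z)) for k in t],np.float32)
    val=cv2.remap(g,uv[:,0].copy(),uv[:,1].copy(),cv2.INTER_LINEAR).ravel()
    d=np.gradient(val); i=np.argmax(np.abs(d)); return round(t[i]*1e3,1),d[i],uv[i],val[::10].astype(int)
S=lambda x,y:C0+RS.T@np.array([x,y])
ex=RS[0];ey=RS[1]
for x in (-.04,-.03,-.02): print('rule end',edge(S(x,0),ey))
for x in (.005,.015,.03): print('slab end',edge(S(x,0),ey,z=.03))
for y in (.01,.05,.09,.12,.16): print('joint z18',y,edge(S(0,y),ex,.008)); print('   z30',edge(S(0,y),ex,.008,.03))
# handle: dark blob
m=(w['image'].max(2)<60).astype(np.uint8); n,l,st,ce=cv2.connectedComponentsWithStats(m)
print('handle pred',proj(w,(*S(-.035,.135),.072)),proj(w,(*S(-.035,.135),.042)))
for i in range(1,n):
    if 40<st[i,4]<3000: print(st[i],ce[i])
E
```

```text
33.6 [ 0.5445 -0.013   0.1512] [-179.9999   -0.0008    1.7012] [ 0.5898 -0.2448 -0.0867]
rule end (np.float64(0.4), np.float32(1.7534256), array([414.5629, 127.613 ], dtype=float32), array([228, 228, 228, 227, 227, 228, 236, 248, 248, 248, 248, 248, 248]))
rule end (np.float64(0.8), np.float32(2.183075), array([414.7247, 116.7366], dtype=float32), array([228, 228, 229, 230, 229, 229, 231, 247, 248, 248, 248, 248, 248]))
rule end (np.float64(0.8), np.float32(2.8761902), array([415.32  , 105.6865], dtype=float32), array([229, 229, 228, 227, 226, 226, 228, 247, 248, 248, 248, 248, 248]))
slab end (np.float64(0.0), np.float32(-4.423462), array([421.5209,  76.0205], dtype=float32), array([229, 227, 227, 227, 227, 227, 205, 186, 184, 184, 183, 183, 182]))
slab end (np.float64(0.8), np.float32(-5.4947968), array([421.2921,  63.8954], dtype=float32), array([232, 231, 229, 229, 229, 229, 213, 180, 180, 180, 179, 179, 178]))
slab end (np.float64(0.6), np.float32(-6.1754227), array([422.5731,  45.3058], dtype=float32), array([228, 229, 230, 230, 231, 232, 215, 174, 174, 173, 173, 172, 172]))
jo
[... 1190 characters left out ...]
, 151, 150]))
   z30 (np.float64(-1.3), np.float32(-9.525055), array([285.016 ,  85.4289], dtype=float32), array([224, 214, 215, 216, 223, 166, 121, 149, 152, 151, 150, 150, 149]))
joint z18 0.16 (np.float64(-1.1), np.float32(-10.444199), array([242.7093,  86.6181], dtype=float32), array([227, 221, 219, 215, 221, 203, 115, 121, 140, 140, 139, 139, 138]))
   z30 (np.float64(-2.0), np.float32(-11.934006), array([239.799 ,  86.8266], dtype=float32), array([237, 235, 233, 232, 224, 142, 110, 138, 140, 139, 138, 138, 137]))
handle pred [262.2933 126.8002] [267.9297 125.1545]
[ 56  59  23  70 761] [66.7648 93.5821]
[255 117  25  20 363] [265.8237 126.3994]
[ 68 131  20  59 643] [ 78.3733 157.7356]
```

The rule hasn't moved and is still flush and level. The handle blob at (266,126) matches the predicted home position of (262–268,126), and the arm is clear of everything.

```bash
python3 -c "
from h import *
print(r.close_job())"
```

```text
the job is handed in; nothing more can be done
None
```

I handed the job in at about 34 s: by my wrist-camera measurements the rule sits within about 1 mm of the slab's near face, its square end is level with the slab's right-hand end to about 0.5 mm, and the keeper arm is against its stop over the rule; no verdict came back.

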